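# Release the cam lock and push the card punch's feed table home

### The arm

A 7-joint arm with a two-finger parallel gripper is mounted at the origin on the work surface. World frame = base frame: x ahead of the robot, y to its left, z up, the work surface at z = 0. Lengths are in m, angles in rad, forces in N, time in s.
With the tool pointing down it reaches from about 0.4 to 0.85 m from the base axis. Payload 6.9 kg.
Tool frame: the origin (TCP) lies midway between the tips of the shut fingers; the grasp point (between the pads) lies behind it (ctrl.pinch_z is the z of the grasp point in the tool frame, in m); z points along the fingers, y is the direction in which the jaws open and shut (so a half turn about z gives the same grasp; the last joint's range is limited). The gripper opens to 85 mm and grips with 20 to 120 N. Pads are 22 mm wide; open, the fingers measure 114 mm over their backs; the gripper's body (76 mm by 85 mm) begins 54 mm behind the grasp point. The pads swing forward as they close: fully open they stand 13 mm farther back than shut.
Start: joints at [-1.024, 0.507, -0.238, 1.5, 0.126, 1.149, -0.155], TCP at [0.267, 0.565, 0.231] pointing down, gripper open.
Joint ranges: [-3.08, 3.08], [-0.24, 2.05], [-1.43, 1.35], [0, 2.5], [-1.52, 4.66], [0.17, 1.96], [-2.89, 2.89]. Speed limits (rad/s): [2.39, 2.39, 3.14, 3.14, 3.14, 3.14, 3.14].

### API

Orientations are given as a unit quaternion [w, x, y, z].
In Python, from station import ctrl, get_state, vision, ticket, models gives the robot as it stands. Calls block until the motion is done:
- ctrl.movep(position, orientation): joint-space move of the TCP to a pose.
- ctrl.movel(position, frame=None, max_speed=0.15): straight line of the TCP; frame=None keeps the orientation; max_speed is the mean speed in m/s.
- ctrl.set_joints(angles): joint-space move.
- ctrl.ungrasp() and ctrl.close_gripper(force=None): open the fingers fully, or close them until they stop; force is the grip in N (None keeps the last).
- ctrl.pause(seconds).
- ctrl.ik(position, orientation): joint angles nearest the present ones, or None.
- get_state(): the state.
- vision.grab_frame(name): name is "side" or "top"; returns (picture, depth): 400x640x3 uint8, blue, green, red; 400x640 float32, m along the optical axis (not along the pixel's ray), 0 where there is no reading.
- vision.camera_info(name): a dict with "mtx" (3x3 intrinsics, pixels), "R" (3x3) and "t" (3): a world point X has camera coordinates R X + t. Camera axes: x right, y down, z forward; pixel columns grow to the right and rows downward; lengths in m; the calibration is good to about 2 mm. A picture is of the moment at which its call begins. camera_info takes no time and is no camera call.
A pose or a line that the arm cannot do raises ctrl.Unreachable and nothing moves.
- ticket.close_job(): hands the job in, once; it reports no verdict.
Trained networks look in the newest picture that a camera, given by its name, has taken for a name from the list of things; names that differ only in an ending like _2 or _b are one class to them, and where a whole thing is asked for, a point or a joint stands for the part that bears it (a point fixed in the world has none). Each returns a list of dicts, best first, with "p" (0 to 1); they miss things now and then, are a little off and sometimes report something else, mostly with a low value. They report only what shows in the picture. A call takes as long as a camera call.
- models.recognise(camera, target): "point" ([column, row] in pixels, amid what is visible of it).
- models.masks_of(camera, target): "mask" (400x640 bool, what is visible of it) and "point" ([column, row] in pixels, amid what is visible of it).
The state is a dict: "time": time; "qpos": joint angles; "qd": joint speeds; "tau": joint torques, N m; "tcp_pos": TCP position; "eef_rot": TCP orientation; "contact_force": force on the tool from outside, world axes, zero at the start; "wrist_torque": the same for the moment, N m; "width": finger opening in m.
Only numpy, scipy, OpenCV 4.12 (cv2) and the standard library are available. Lean on these libraries where they do the work, as an engineer would, in place of code of your own. Each camera call takes 0.05 s, during which the arm holds its last target.

### The job

On the card punch, push the red peg round with your fingertips until the orange cam's low point faces the follower arm; leave the feed table where it is until then. Then push the feed table's blue plate forward until the table is fully home against the stop under the punch head, and move the hand clear. Only push: do not lift or tip the table, leave the cam at its low point, and leave the tape roll, bottle and bowl alone.

Things in the scene. Friction and masses are not known exactly. Their poses are not given: they have to be found in the camera images.
- punch: The card punch, bolted down: grey base plate 330 x 310 x 12 mm. Its frame: x = forward feed direction (roughly away from the robot), y left, z up, z = 0 on the work surface; the plate spans x -140 to 190, y -140 to 170 mm. Two aluminium rails (tops at z = 24) guide the feed table along x at y = -50. The cam's pivot stands at x = 50, y = 90.
- stop (a point): Middle of the top rear edge of the dark steel end stop, 34 mm above the work surface, at x = 135, y = -50 mm in the punch's frame. The white punch head bridges the feed path above it, at x 120 to 184, y -138 to 38 mm, 117 mm high: the machine's highest part.
- cam (a joint): Angle (rad) of the orange eccentric cam, positive counter-clockwise from above. At 0 the high point and red peg face the follower arm (punch's -x): locked. At +3.14 or -3.14 the low point (black mark) faces the arm and the peg points to the punch's +x: free. Turns either way to stops at +-3.5; starts within +-1.3. Friction 0.15 N m; stays where left. Within 0.5 rad of +-3.14 is low enough.
- cam_axis (a point): The cam's vertical pivot at the top face of the orange cam disc (38 mm above the work surface). Disc: radius 38 mm, 12 mm thick, its centre 16 mm off the pivot towards the peg, so its rim is 54 mm from the pivot at the high point and 22 mm at the low point.
- cam_peg (a point): Top centre of the red upright peg on the cam's high side: 14 mm in diameter, from 38 to 75 mm above the work surface, 42 mm from the pivot. At cam angle q it lies from the pivot in direction (-cos q, -sin q) of the punch's frame. Fingertips 42 to 50 mm above the work surface clear the disc and the follower arm and meet the peg's side.
- feed: Feed table, a loose 0.55 kg carriage in the rails: plate 160 x 100 x 14 mm with a pad of boards on it; origin at the centre of its underside, axes like the punch's. It starts at x = 7 to 22 mm in the punch's frame, short of the cam's high point, and is home at x = 55, when its front edge (x = 80 in its own frame) meets the stop. It slides with about 3 to 8 N.
- follower (a point): On the feed table: centre of the front face of its follower arm, opposite the cam's pivot. The arm is a flat steel bar 20 mm wide, 26 to 38 mm above the work surface, reaching out to the left of the table; its front face (brass strip) is 30 mm behind the feed table's origin and meets the cam if the cam is not low.
- push_face (a point): Centre of the rear face (looking to the feed table's -x) of the blue upright push plate at the table's rear end: 12 mm thick, 80 mm wide along y, from 26 to 62 mm above the work surface, this point 44 mm above it, 80 mm behind the feed table's origin.
- tape: Bystander: yellow tape roll lying flat, 90 mm across, 24 mm high; origin at the centre of its underside.
- bottle: Bystander: clear bottle with a blue cap, 64 mm in diameter, 170 mm high, upright; origin at the centre of its underside.
- bowl: Bystander: steel bowl, 110 mm across the rim, 45 mm high; origin at the centre of its underside.

How it is judged:
By the outcome, as a careful person would: the job done as asked, in the order asked, and still so for the second after the job is handed in, with the robot touching nothing.
It also fails if it takes over 53 s, if anything falls off the work surface, if the arm or the gripper's body presses on something with over 40 N, if the wrist force passes 120 N, or if a joint passes its speed limit or range.

## Working session

There is one attempt and no reset: what is moved stays moved. The work goes in short steps, each a Python script; the robot and the scene stay as the last script left them, time stands still between calls to the robot, and variables do not carry over. Pictures are saved under pics/ and viewed, and the job is handed in when it is done.

```bash
ls; mkdir -p pics; python3 - <<'E'
from station import ctrl, get_state, vision, ticket, models
import cv2,numpy as np
s=get_state(); print(s['time'],s['tcp_pos'],s['eef_rot'],s['width'],ctrl.pinch_z)
for n in ('top','side'):
    im,d=vision.grab_frame(n); cv2.imwrite(f'pics/{n}0.png',im); np.save(f'pics/{n}0.npy',d)
    c=vision.camera_info(n); print(n,c)
    for t in ['punch','cam_peg','cam_axis','stop','follower','push_face','tape','bottle','bowl']:
        print(t,[(np.round(r['point']).tolist(),round(r['p'],2)) for r in models.recognise(n,t)[:2]])
print(get_state()['time'])
E
```

```text
pics
0.0 [0.2665243  0.56477693 0.23042305] [-1.94529620e-04  2.18615406e-01  9.75810696e-01 -8.66933835e-04] 0.08530494727562067 -0.0187
top {'mtx': array([[396.03517076,   0.        , 317.0262225 ],
       [  0.        , 396.03517076, 197.86188741],
       [  0.        ,   0.        ,   1.        ]]), 'R': array([[ 1.53394404e-03, -9.99990001e-01, -4.20049917e-03],
       [-9.86674724e-01, -8.30077869e-04, -1.62703102e-01],
       [ 1.62697988e-01,  4.39410382e-03, -9.86666132e-01]]), 't': array([0.02000373, 0.56908188, 0.85022634])}
punch [([348.0, 200.0], 0.9)]
cam_peg [([313.0, 203.0], 0.64)]
cam_axis [([311.0, 202.0], 0.77)]
stop [([345.0, 198.0], 0.97), ([314.0, 202.0], 0.41)]
follower []
push_face [([380.0, 202.0], 0.76)]
tape [([253.0, 283.0], 0.58)]
bottle [([455.0, 161.0], 0.81), ([344.0, 199.0], 0.43)]
bowl [([245.0, 202.0], 0.68), ([347.0, 200.0], 0.27)]
side {'mtx': array([[406.98198285,   0.        , 321.2578542 ],
       [  0.        , 406.98198285, 199.16886711],
       [  0.        ,   0.        ,   1.        ]]), 'R': array([[ 0.74419758, -0.66781552,  0.01387036],
       [-0.38197162, -0.44251144, -0.81134537],
       [ 0.54796683,  0.59850318, -0.58440251]]), 't': array([-0.40792865,  0.30463136,  0.55668559])}
punch [([356.0, 253.0], 0.6)]
cam_peg [([310.0, 227.0], 0.87), ([372.0, 261.0], 0.65)]
cam_axis [([315.0, 225.0], 0.65)]
stop [([356.0, 253.0], 0.82)]
follower [([372.0, 259.0], 0.82)]
push_face [([371.0, 260.0], 0.9), ([313.0, 227.0], 0.31)]
tape [([217.0, 250.0], 0.77)]
bottle [([371.0, 261.0], 0.63), ([469.0, 276.0], 0.59)]
bowl [([269.0, 191.0], 0.6)]
1.0
```

View pics/top0.png

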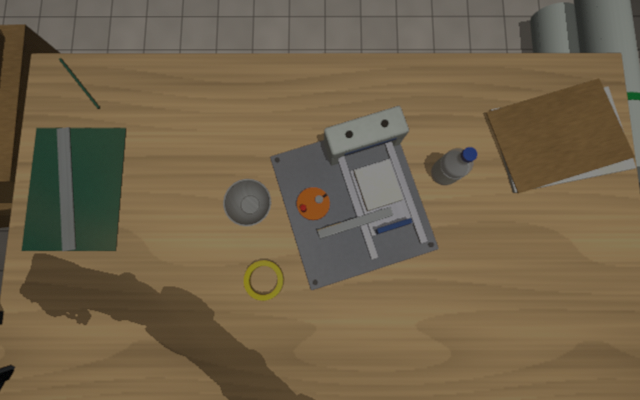

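View pics/side0.png

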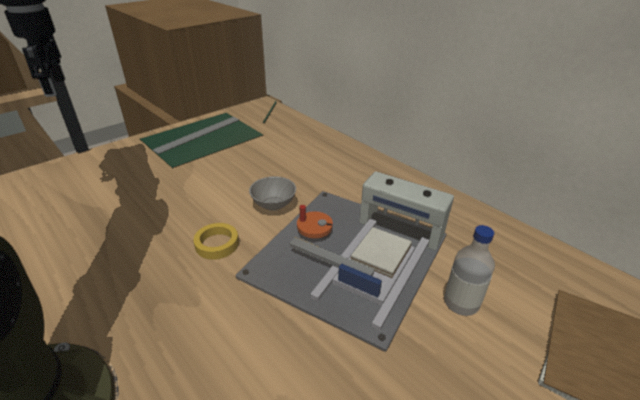

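```bash
python3 - <<'E'
import cv2
a=cv2.imread('pics/top0.png');cv2.imwrite('pics/top0z.png',cv2.resize(a[120:270,230:430],None,fx=4,fy=4,interpolation=cv2.INTER_CUBIC))
a=cv2.imread('pics/side0.png');cv2.imwrite('pics/side0z.png',cv2.resize(a[160:310,260:460],None,fx=4,fy=4,interpolation=cv2.INTER_CUBIC))
E
```

```text
(no output)
```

View pics/top0z.png

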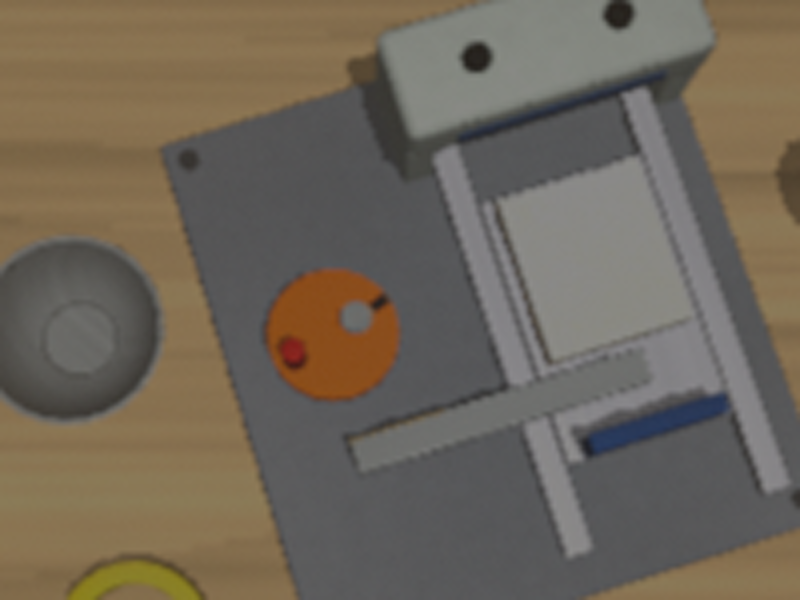

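View pics/side0z.png

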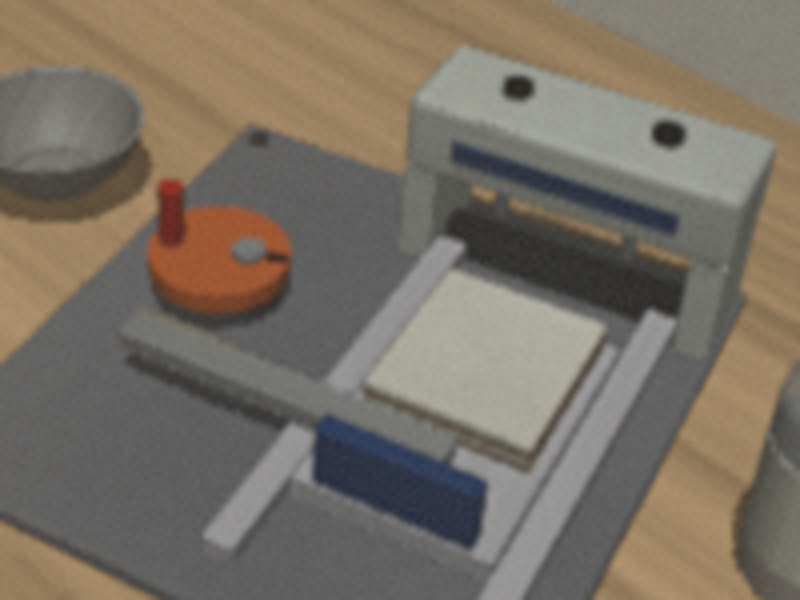

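```bash
cat > geo.py <<'E'
import numpy as np
from station import vision
C={n:vision.camera_info(n) for n in('top','side')}
def proj(n,P):
    c=C[n]; q=np.atleast_2d(P)@c['R'].T+c['t']; q=q@c['mtx'].T; return q[:,:2]/q[:,2:]
def back(n,px,z):
    c=C[n]; d=c['R'].T@np.linalg.solve(c['mtx'],[px[0],px[1],1]); o=-c['R'].T@c['t']; return o+d*(z-o[2])/d[2]
def p2w(pose,P):
    x,y,t=pose; P=np.atleast_2d(P); c,s=np.cos(t),np.sin(t)
    return np.c_[x+c*P[:,0]-s*P[:,1], y+s*P[:,0]+c*P[:,1], P[:,2]]
def w2p(pose,P):
    x,y,t=pose; P=np.atleast_2d(P); c,s=np.cos(t),np.sin(t); d=P[:,:2]-[x,y]
    return np.c_[c*d[:,0]+s*d[:,1], -s*d[:,0]+c*d[:,1], P[:,2]]
E
```

```text
(no output)
```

View pics/top0y.png

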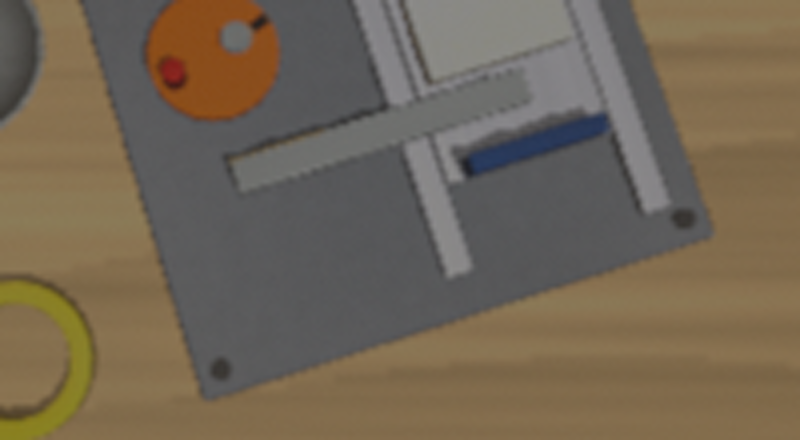

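View pics/side0y.png

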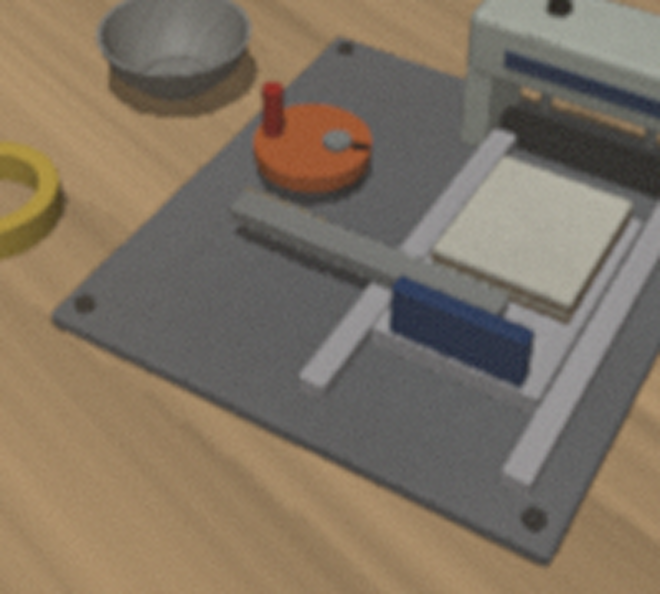

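```bash
python3 - <<'E'
from geo import *
from scipy.optimize import least_squares
obs=[]
def f(v):
    pose=v[:3];q,fx=v[3:]
    L=[[.19,.17,.012],[-.14,.17,.012],[-.14,-.14,.012],[.05,.09,.040],[.05-.042*np.cos(q),.09-.042*np.sin(q),.075],[fx-.08,-.01,.062],[fx-.08,-.09,.062],[fx-.08,-.09,.026]]
    W=p2w(pose,L)
    T=np.array([[270.7,157.5],[310.6,289.4],[438.2,249],[318.7,199.2],[302.75,207],[377.5,234],[411.5,222]])
    S=np.array([[323,191.5],[236.7,275.8],[386,346.7],[322.4,222.4],[302.4,206.7],[339,266.4],[380.6,281],[378.8,296.4]])
    return np.r_[(proj('top',W[:7])-T).ravel(),(proj('side',W)-S).ravel()]
w0=back('top',(318.7,199.2),.04);print(w0)
r=least_squares(f,[w0[0]-.05,w0[1]-.09,.25,-1.2,.015],loss='soft_l1')
print(r.x); print(f(r.x).reshape(-1,2).round(1).tolist())
np.save('pose.npy',r.x)
for n,p,z in[('bowl',(245,202),.045),('tape',(263,282),.024),('bottle',(468,155),.17)]:
    print(n,back('top',p,z),w2p(r.x[:3],back('top',p,z)))
print('pivot',p2w(r.x[:3],[.05,.09,.038]))
E
```

```text
[0.56706468 0.01688895 0.04      ]
[ 0.54632923 -0.08335494  0.30914897 -1.25973204  0.0163903 ]
[[-1.8, -1.2], [-0.4, 1.4], [0.5, 0.1], [-0.3, 0.2], [-0.0, 0.9], [0.1, -1.1], [0.5, -0.1], [-0.1, -1.9], [-1.7, -2.0], [1.2, 1.4], [0.1, -0.4], [0.5, -0.9], [0.1, -1.0], [0.1, 1.9], [-0.1, 0.8]]
bowl [0.55968565 0.18393717 0.045     ] [[0.09404634 0.25055688 0.045     ]]
tape [0.38122891 0.14179103 0.024     ] [[-0.08877315  0.26470389  0.024     ]]
bottle [ 0.6350295  -0.27883343  0.17      ] [[ 0.02502129 -0.2131983   0.17      ]]
pivot [[0.56657654 0.01759082 0.038     ]]
```

```bash
cat >> geo.py <<'E'
def quat(psi): return [0.,float(np.cos(psi/2)),float(np.sin(psi/2)),0.]
v=np.load('pose.npy'); pose=v[:3]
def tip(a,r=.042,z=.048,off=0.):  # tip centre at cam-angle a
    P=p2w(pose,[.05-r*np.cos(a),.09-r*np.sin(a),z])[0]
    return P
def head(a): return a+np.pi/2+pose[2]
E
python3 - <<'E'
from geo import *
from station import ctrl,get_state
for k in (0,np.pi,-np.pi):
    print(k)
    for a in (-.5,-1.2,-2,-2.75):
        j=ctrl.ik(tip(a),quat(head(a)+k)); print(a,None if j is None else np.round(j,2))
P=p2w(pose,[-.1,-.05,.046])[0]
for ps in (pose[2],pose[2]+np.pi,pose[2]+np.pi/2,pose[2]-np.pi/2):
    j=ctrl.ik(P,quat(ps)); print(ps,None if j is None else np.round(j,2))
E
```

```text
0
-0.5 [-0.22  0.59  0.18  1.99 -0.18  0.58 -0.1 ]
-1.2 [-0.35  0.62  0.32  1.94 -0.32  0.63 -0.71]
-2 [-0.41  0.67  0.42  1.86 -0.41  0.7  -1.44]
-2.75 [-0.7   0.98  1.15  1.79 -1.02  1.1  -1.62]
3.141592653589793
-0.5 [ 0.26  0.63 -0.55  1.98  0.51  0.67  2.34]
-1.2 [ 0.12  0.62 -0.39  1.94  0.37  0.65  1.75]
-2 [-0.04  0.64 -0.17  1.85  0.16  0.67  1.15]
-2.75 [-0.11  0.66 -0.    1.78  0.    0.7   0.59]
-3.141592653589793
-0.5 [ 0.26  0.63 -0.55  1.98  0.51  0.67  2.34]
-1.2 [ 0.12  0.62 -0.39  1.94  0.37  0.65  1.75]
-2 [-0.04  0.64 -0.17  1.85  0.16  0.67  1.15]
-2.75 [-0.11  0.66 -0.    1.78  0.    0.7   0.59]
0.3091489742999169 [ 0.04  0.58  0.37  2.07 -0.39  0.55 -0.58]
3.45074162788971 [ 0.4   0.55 -0.17  2.07  0.17  0.53  1.99]
1.8799453010948135 [ 0.17  0.56  0.17  2.07 -0.18  0.53  0.78]
-1.2616473524949796 [-0.37  0.87  1.15  2.08 -1.04  0.95 -1.45]
```

```bash
python3 - <<'E'
from geo import *
from station import ctrl,get_state
import cv2
ctrl.close_gripper(20); print(get_state()['time'],get_state()['width'])
p=tip(-.45,z=.16); ctrl.movep(p,quat(head(-.6))); print(get_state()['time'],get_state()['tcp_pos'],p)
ctrl.movel(tip(-.45),max_speed=.12)
s=get_state();print(s['time'],s['tcp_pos'],tip(-.45),s['contact_force'])
im,d=vision.grab_frame('side');cv2.imwrite('pics/s1.png',cv2.resize(im[110:310,200:460],None,fx=3,fy=3,interpolation=cv2.INTER_CUBIC))
im,d=vision.grab_frame('top');cv2.imwrite('pics/t1.png',cv2.resize(im[110:310,200:460],None,fx=3,fy=3,interpolation=cv2.INTER_CUBIC))
E
```

```text
1.7667 3.867847705405249e-05
3.9333 [0.52514748 0.02498539 0.15997124] [0.52499247 0.02348702 0.16      ]
5.0167 [0.52547086 0.02347224 0.04857179] [0.52499247 0.02348702 0.048     ] [0.27822697 0.27505518 0.5652606 ]
```

View pics/s1.png

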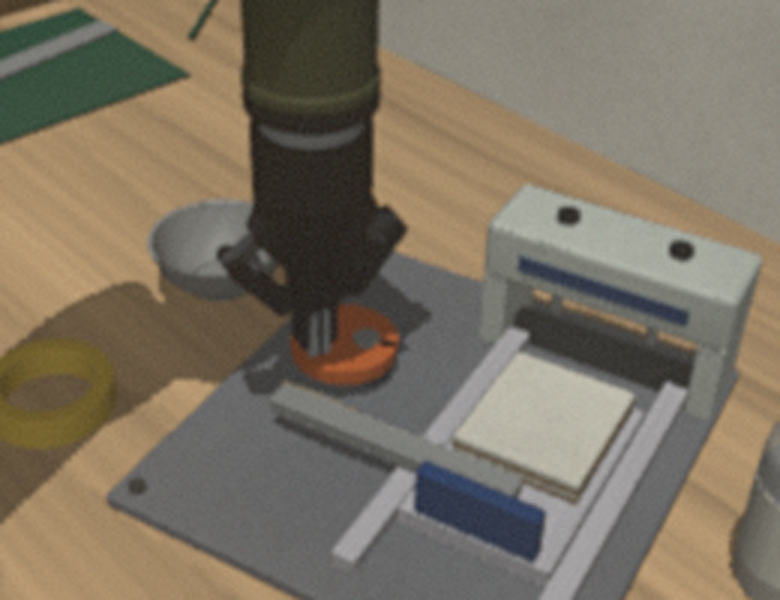

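View pics/t1.png

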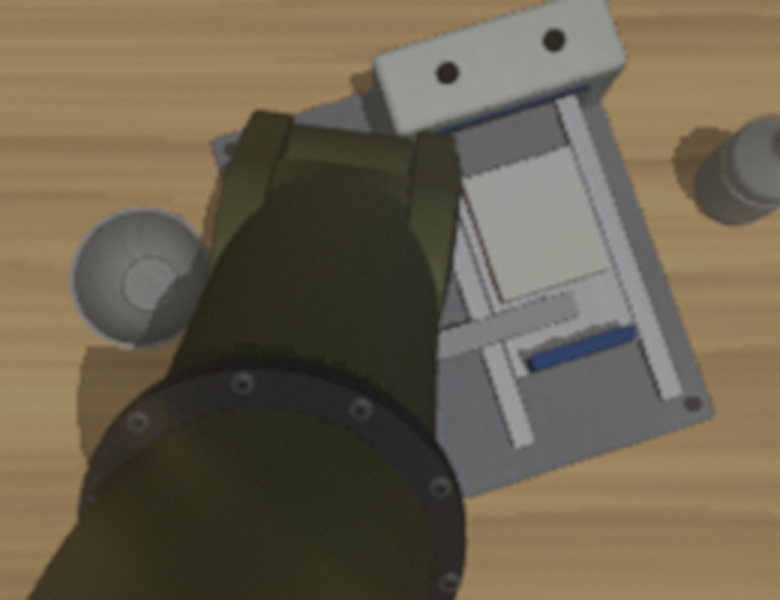

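```bash
python3 - <<'E'
from geo import *
from station import ctrl,get_state
import cv2
for a in np.arange(-.65,-2.56,-.2):
    ctrl.movel(tip(a),quat(head(a-.1)),max_speed=.06)
    s=get_state();print(round(a,2),round(s['time'],2),np.round(s['tcp_pos']-tip(a),4),np.round(s['contact_force'],1))
    if np.linalg.norm(s['contact_force'])>30: print('STOP');break
im,d=vision.grab_frame('side');cv2.imwrite('pics/s2.png',cv2.resize(im[110:310,200:460],None,fx=3,fy=3,interpolation=cv2.INTER_CUBIC))
im,d=vision.grab_frame('top');cv2.imwrite('pics/t2.png',cv2.resize(im[110:310,200:460],None,fx=3,fy=3,interpolation=cv2.INTER_CUBIC))
E
```

```text
-0.65 5.42 [0.0002 0.0003 0.0004] [-0.3  0.6 -0. ]
-0.85 5.77 [-0.0001 -0.0003  0.0001] [ 0.  -0.5  0. ]
-1.05 6.12 [-0.0002 -0.0008 -0.    ] [-0.3 -2.  -0.1]
-1.25 6.47 [-0.0002 -0.0004 -0.0001] [-2.7 -3.1  0.3]
-1.45 6.82 [-0.0003 -0.0001 -0.0002] [-1.2 -2.4 -0.2]
-1.65 7.17 [-0.0003  0.0001 -0.0002] [-1.6 -0.9  0.3]
-1.85 7.52 [-0.0003  0.0002 -0.0002] [-3.1  0.  -0.6]
-2.05 7.87 [-0.0002  0.0002 -0.0001] [-2.   0.  -0.3]
-2.25 8.22 [-0.0001  0.0002 -0.0001] [-2.8  1.7 -1.7]
-2.45 8.57 [ 0.      0.0002 -0.0001] [-1.6  1.4 -2.5]
```

View pics/s2.png

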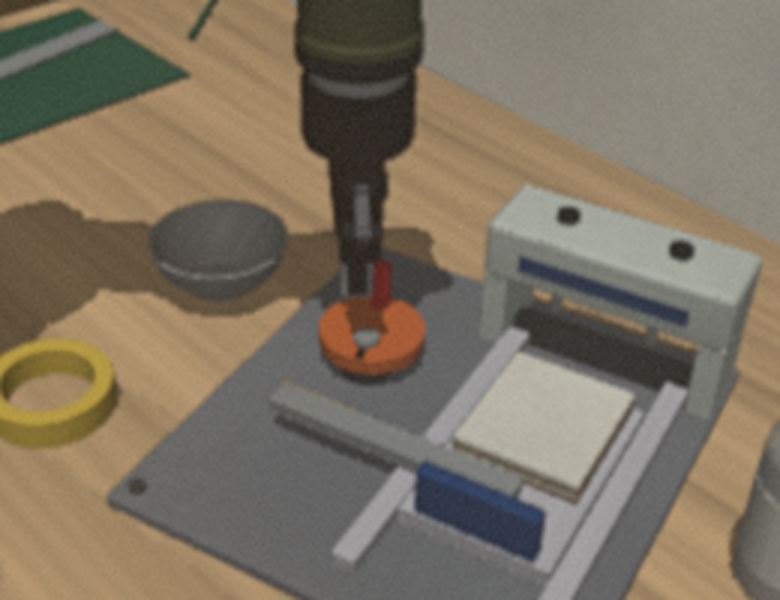

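View pics/t2.png

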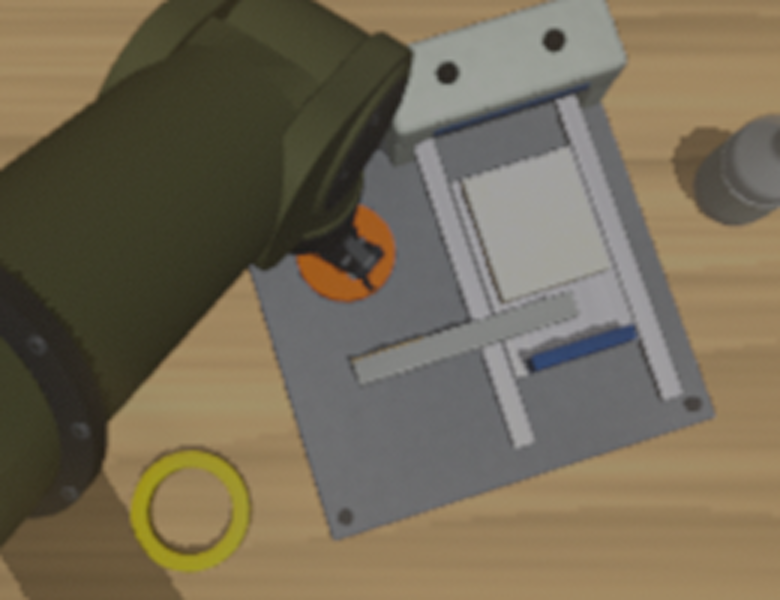

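```bash
python3 - <<'E'
from geo import *
from station import ctrl,get_state
import cv2
for a in (-2.6,-2.74):
    ctrl.movel(tip(a),quat(head(a-.1)),max_speed=.05)
    s=get_state();print(round(a,2),round(s['time'],2),np.round(s['tcp_pos']-tip(a),4),np.round(s['contact_force'],1))
ctrl.movel(tip(-2.35),max_speed=.08)
ctrl.movel(tip(-2.35,z=.17),max_speed=.15)
# next: above the spot behind the push plate
P=p2w(pose,[-.105,-.05,.17])[0]
ctrl.movep(P,quat(pose[2]))
s=get_state();print(s['time'],s['tcp_pos']-P)
im,d=vision.grab_frame('side');cv2.imwrite('pics/s3.png',cv2.resize(im[110:310,200:460],None,fx=3,fy=3,interpolation=cv2.INTER_CUBIC))
im,d=vision.grab_frame('top');cv2.imwrite('pics/t3.png',cv2.resize(im[110:310,200:460],None,fx=3,fy=3,interpolation=cv2.INTER_CUBIC))
E
```

```text
-2.6 8.97 [0.0002 0.0002 0.    ] [-0.4  2.9 -1.7]
-2.74 9.26 [0.0002 0.0001 0.0001] [-1.1  2.9 -1.2]
11.875 [ 0.00031685  0.00054525 -0.0003456 ]
```

View pics/s3.png

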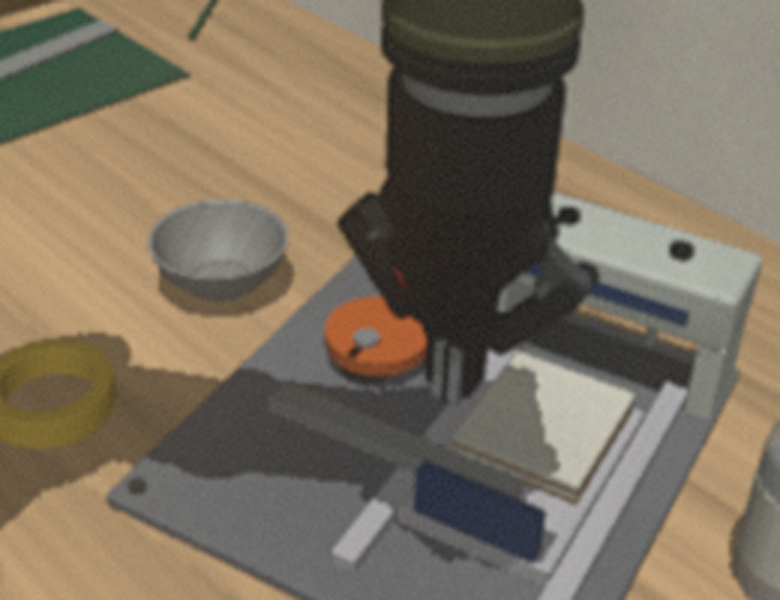

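View pics/t3.png

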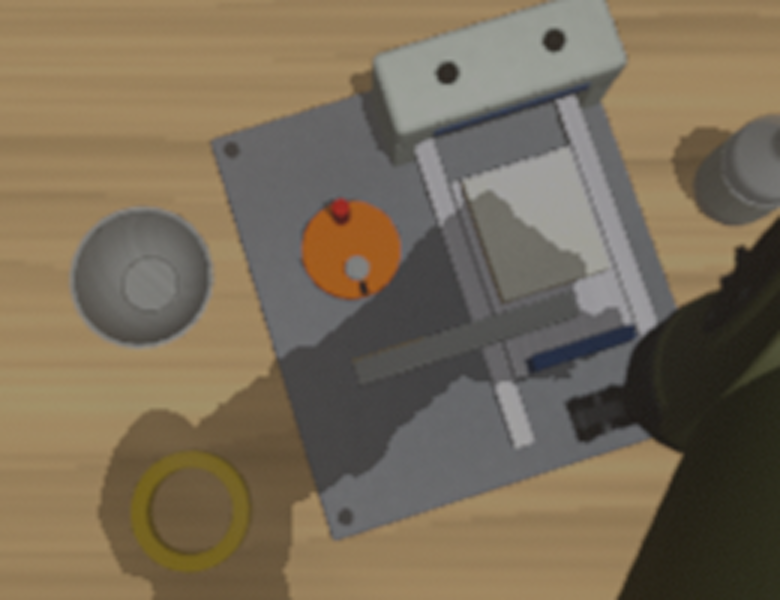

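```bash
python3 - <<'E'
from geo import *
from station import ctrl,get_state
import cv2
w=w2p(pose,back('top',(313.3,179.9),.075))[0]; print('peg',w, 'q',np.arctan2(-(w[1]-.09),-(w[0]-.05)))
Q=lambda x:p2w(pose,[x,-.05,.042])[0]
ctrl.movel(Q(-.105),quat(pose[2]),max_speed=.12)
s=get_state();f0=np.array(s['contact_force']);print(s['time'],f0.round(1))
ax=np.array([np.cos(pose[2]),np.sin(pose[2]),0])
x=-.095
while x<-.025:
    ctrl.movel(Q(x),max_speed=.04)
    s=get_state();F=s['contact_force'];xr=w2p(pose,s['tcp_pos'])[0]
    print(round(x,4),round(s['time'],2),xr.round(4),np.round(F,1),round(float(F@ax),1))
    if F@ax<-22: print('contact');break
    x+=.006 if x<-.046 else .001
im,d=vision.grab_frame('side');cv2.imwrite('pics/s4.png',cv2.resize(im[110:310,200:460],None,fx=3,fy=3,interpolation=cv2.INTER_CUBIC))
im,d=vision.grab_frame('top');cv2.imwrite('pics/t4.png',cv2.resize(im[110:310,200:460],None,fx=3,fy=3,interpolation=cv2.INTER_CUBIC))
print(get_state()['time'])
E
```

```text
peg [0.08962978 0.08915844 0.075     ] q 3.120360247824892
13.1917 [ 0.3  0.2 -0.1]
-0.095 13.59 [-0.0945 -0.0499  0.0421] [ 0.6  0.1 -0.3] 0.6
-0.089 13.89 [-0.0887 -0.05    0.042 ] [ 0.3 -0.1 -0.1] 0.3
-0.083 14.19 [-0.0827 -0.05    0.042 ] [ 0.4 -0.2  0. ] 0.4
-0.077 14.49 [-0.0767 -0.05    0.0419] [-0.1  0.1  0.9] -0.1
-0.071 14.79 [-0.0709 -0.0499  0.042 ] [-1.5 -0.4  0.8] -1.6
-0.065 15.09 [-0.0647 -0.0499  0.0419] [-1.3 -0.5 -1. ] -1.4
-0.059 15.39 [-0.0586 -0.0499  0.042 ] [-0.6  0.5  0.2] -0.5
-0.053 15.69 [-0.0526 -0.05    0.042 ] [ 0.1 -0.  -1.3] 0.1
-0.047 15.99 [-0.0467 -0.05    0.042 ] [-0.4 -0.5 -0.3] -0.5
-0.041 16.29 [-0.0407 -0.05    0.042 ] [-0.5  0.   0.1] -0.5
-0.04 16.54 [-0.0404 -0.05    0.042 ] [-3.1 -0.6  1.3] -3.1
-0.039 16.79 [-0.0393 -0.0501  0.042 ] [-4.5 -0.7  2.5] -4.5
-0.038 17.04 [-0.038 -0.05   0.042] [-3.7 -1.3  1.6] -4.0
-0.037 17.29 [-0.0369 -0.05    0.042 ] [-3.3 -1.1  1.6] -3.5
-0.036 17.54 [-0.0366 -0.05    0.042 ] [-4.8 -1.2  3.7] -5.0
-0.035 17.79 [-0.0366 -0.05    0.042 ] [-8.7 -2.1  5.7] -8.9
-0.034 18.04 [-0.0366 -0.05    0.042 ] [-11.6  -3.7   7.2] -12.1
-0.033 18.29 [-0.0366 -0.05    0.0419] [-13.5  -3.5   9.7] -13.9
-0.032 18.54 [-0.0366 -0.05    0.0419] [-15.6  -4.   12. ] -16.0
-0.031 18.79 [-0.0366 -0.05    0.0419] [-19.4  -4.8  13.3] -20.0
-0.03 19.04 [-0.0366 -0.0499  0.0419] [-21.2  -4.6  15.3] -21.6
-0.029 19.29 [-0.0365 -0.0499  0.0419] [-23.8  -5.6  16.6] -24.4
contact
19.3917
```

```bash
python3 - <<'E'
from geo import *
from station import ctrl,get_state
import cv2
Q=lambda x,z=.042:p2w(pose,[x,-.05,z])[0]
ctrl.movel(Q(-.036),max_speed=.02); s=get_state(); print(s['contact_force'].round(1))
ctrl.movel(Q(-.038),max_speed=.02); s=get_state(); print(s['contact_force'].round(1))
ctrl.movel(Q(-.11),max_speed=.08)
ctrl.movel(Q(-.11,.2),max_speed=.15)
ctrl.movel(p2w(pose,[-.17,.0,.24])[0],max_speed=.15)
s=get_state(); print(s['time'],s['contact_force'].round(1))
im,d=vision.grab_frame('side');cv2.imwrite('pics/s5.png',cv2.resize(im[110:310,200:460],None,fx=3,fy=3,interpolation=cv2.INTER_CUBIC))
im,d=vision.grab_frame('top');cv2.imwrite('pics/t5.png',cv2.resize(im[110:310,200:460],None,fx=3,fy=3,interpolation=cv2.INTER_CUBIC))
E
```

```text
[-6.9 -2.   2.4]
[ 0.1 -0.6  0.6]
23.125 [-0.1 -0.1  1. ]
```

View pics/t5.png

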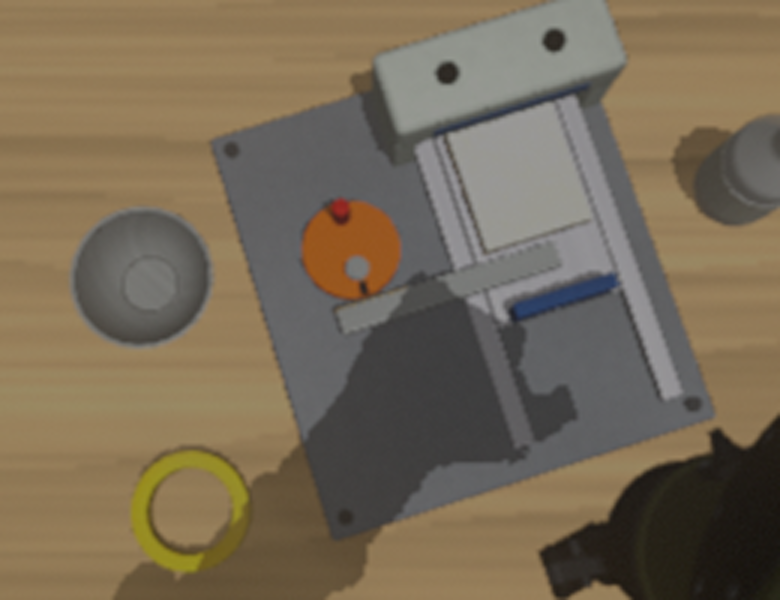

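View pics/s5.png

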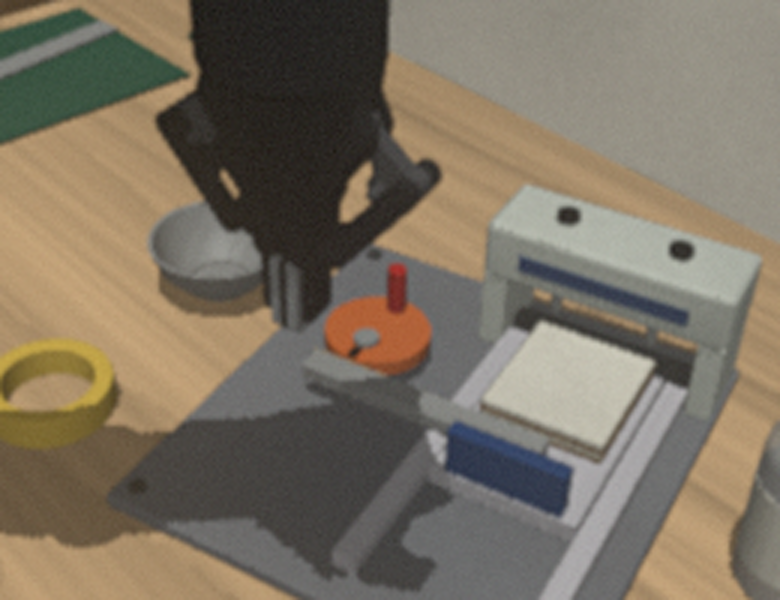

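```bash
python3 - <<'E'
from geo import *
for p in [(371.3,216.3),(406,204.7)]: print(w2p(pose,back('top',p,.062))[0]+[.08,0,0])
for p in [(377.5,234),(411.5,222)]: print('before',w2p(pose,back('top',p,.062))[0]+[.08,0,0])
p=(200+449/3,110+426/3);q=(200+572/3,110+468/3)
for p in(p,q): print('side',w2p(pose,back('side',p,.062))[0]+[.08,0,0])
for p in [(339,266.4),(380.6,281)]: print('side before',w2p(pose,back('side',p,.062))[0]+[.08,0,0])
E
```

```text
[ 0.05521317 -0.00875929  0.062     ]
[ 0.05637387 -0.09040275  0.062     ]
before [ 0.01418641 -0.00905795  0.062     ]
before [ 0.01645574 -0.08893594  0.062     ]
side [ 0.05673483 -0.01032056  0.062     ]
side [ 0.06238508 -0.08903813  0.062     ]
side before [ 0.01404575 -0.01104562  0.062     ]
side before [ 0.02026229 -0.08809339  0.062     ]
```

```bash
python3 - <<'E'
from station import ticket,get_state
print(ticket.close_job(), get_state()['time'])
E
```

```text
the job is handed in; nothing more can be done
the job is handed in; nothing more can be done
```

I turned the cam to its low point, then pushed the feed table home against the stop, moved the hand clear and handed the job in. The last clock reading before handing in was 23.1 s of the 53 s allowed.

- **Cam:** With the fingers shut, I pushed the red peg clockwise from about -1.26 rad to about -3.16 rad, seen from the top camera. That is within 0.03 rad of the low point. The feed table showed no movement in the pictures while I did this. The last pictures show the peg and black mark in the same place after the table was pushed.
- **Feed table:** I pushed the blue plate until it stopped moving, while the push force rose from about 5 N to 24 N. Both top-camera corners put the table at x = 55 to 56 mm, with home at 55 mm. In the last pictures it sits flat in the rails.
- **Hand and bystanders:** The hand is clear with no contact force. The tape roll, bottle and bowl look unmoved.

**Disagreements:** The side camera gave 57 mm and 62 mm for the two table corners. It showed the same skew between the corners before the push, so I took it as measurement error. An upward force of up to about 17 N also showed at the wrist while the table was pressed against the stop. I saw no lifting or tipping afterwards.

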